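# Check the sauce temperature through the ajar cover of a chilled bin

### The job

Take the long orange-handled thermometer wand from its rest and first check it: point it square at the middle of the black check disc from about 5 cm away, without touching, and keep it steady there for a good second. Then tilt the wand and feed it, gently and without knocking the bin or the tubs, through the narrow slot that the clear cover leaves along the bin's far side, until its tip is about 3 cm above the middle of the blue tub's lid, under the cover. Finish while still holding it there, still, with the wand clear of bin and tubs; leave the cups, bottles, jar and bowl where they are.

Things in the scene. Friction and masses are not known exactly. Their poses are not given: they have to be found in the camera images.
- wand: stick thermometer 320 mm long, 0.13-0.22 kg, lying level. Origin on its axis in the handle, the place to grip (near the balance point), 52 above the table. x along the wand: tip at -x, butt at +x; z up. Orange box handle x -45 to +85, 24 wide (y), 22 high (z); aluminium shaft 14 across from x -45 to the black tip at -235. The tip points to the robot's side of the table (within 0.3 rad of -x)
- wand_tip (a point): end face of the wand's sensor tip on its axis, 235 from the wand's origin towards -x
- wand_spot (a point): imaginary point on the wand's axis 50 beyond the tip (285 from the wand's origin): where the wand measures
- rest: fixed grey wand rest, plate 260 x 70 x 8, origin at the centre of its underside. Two notched supports 12 thick at x -105 and +105, up to 57 high and 50 wide, carry shaft and handle. The wand's origin lies at x +45, y 0, z 52, axes parallel; fingers have over 40 mm free along the handle either way of it. Lift the wand straight up
- check_disc: fixed black disc 44 across on a white ring 64 across, on a grey block 90 x 80 and about 128 high. Origin at the disc's centre, 101 above the table; z is its normal, which points up at 45 degrees and, in plan, away from the robot (within 0.3 rad of +x)
- bin: fixed grey bin 224 (x) x 314 (y) x 170 high, walls and floor 12, origin at the centre of its underside, far side at +x. A fixed clear sheet covers it from the near side to x +35 (underside z 170, top 178 at its black edge bars). The slot lies between x +35 and the far wall's inner face at x +100, y -145 to +145; that wall is 170 high
- slot (a point): centre of the slot at the height of the rims (170). A wand sloping about 40 degrees from horizontal, tip down towards the bin's -x, handle beyond the slot on its +x side, reaches a point 30 over a tub's lid with over 10 mm free on either side of the slot
- tub_blue: fixed white tub 72 across, 72 high, with a BLUE lid with a black dot in its middle: the one to measure. Origin at the centre of its underside, 12 above the table (lid's top 84 above it). The three tubs stand in a row under the clear cover, at x -5 and y -95, 0, +95 in the bin's frame, in any order
- tub_blue_top (a point): middle of the blue lid's top
- tub_yellow: same tub with yellow lid, not to be touched
- tub_red: same tub with red lid, not to be touched
- check_block: the fixed grey block that carries the check disc; origin at the centre of its underside
- cup_stack: bystander, to be left where it is: stack of small white sauce cups, 66 mm across, 62 mm high
- oil_bottle: bystander, to be left where it is: green glass bottle with yellow cap, 56 mm across, 170 mm high
- sauce_bottle: bystander, to be left where it is: red sauce bottle, 54 mm across, 150 mm high
- spice_jar: bystander, to be left where it is: spice jar with dark lid, 60 mm across, 85 mm high
- dip_bowl: bystander, to be left where it is: white dip bowl, 90 mm across, 35 mm high
There are look-alikes about, which are no part of the job. Leave any green or red look-alike of the check_block alone.

How it is judged (in metres and radians):
On the way, in this order (a step that is already met when the one before it is completed fails the run):
1. the wand points square at the check disc from about 50 mm (its spot within 20 mm of the disc's centre, axis within 0.25 rad of the disc's normal), untouched, steady for 1 s (distance between wand_spot and check_disc below 0.02 m and angle between the x axis of wand and the z axis of check_disc, either way round below 0.25 rad and z of wand_tip in the frame of check_disc above 0.02 m and linear speed of wand below 0.03 m/s and angular speed of wand below 0.15 rad/s and contact force between wand and the fingers above 1 N and contact force between wand and check_block below 0.2 N), for 1 s.
2. the wand's tip has gone through the slot into the bin (z of wand_tip in the frame of bin between 0.02 and 0.155 m and x of wand_tip in the frame of bin between -0.1 and 0.1 m and y of wand_tip in the frame of bin between -0.145 and 0.145 m), for 0.1 s.
At the end, for the whole second after the job is handed in: the gripper holds the wand still (under 20 mm/s), its tip inside the bin under the cover, within 20 mm horizontally of the middle of the blue lid and 12 to 50 mm above it, the wand touching neither bin nor tubs (all of step 2 and horizontal distance between wand_tip and tub_blue_top below 0.02 m and z of wand_tip in the frame of tub_blue_top between 0.012 and 0.05 m and contact force between wand and the fingers above 1 N and linear speed of wand below 0.02 m/s and contact force between wand and bin below 0.2 N and contact force between wand and tub_blue below 0.2 N and contact force between wand and tub_yellow below 0.2 N and contact force between wand and tub_red below 0.2 N); the arm keeps its last pose, push and grip.
It fails at once if the wand, fingers or arm knocks the bin or a tub (over 6 N) (contact force between any of wand, the fingers, the arm and bin above 6 N or contact force between any of wand, the fingers, the arm and tub_blue above 6 N or contact force between any of wand, the fingers, the arm and tub_yellow above 6 N or contact force between any of wand, the fingers, the arm and tub_red above 6 N).
It fails at once if the wand knocks the check block (over 6 N) (contact force between wand and check_block above 6 N).
It fails at once if a bystander is moved more than 30 mm (distance of any of cup_stack, oil_bottle, sauce_bottle, spice_jar, dip_bowl from where it was at the start of the episode above 0.03 m).
It also fails if it takes over 51 s, if anything falls off the work surface, if the arm or the gripper's body presses on something with over 40 N, if the wrist force passes 120 N, or if a joint passes its speed limit or range.

### The arm

A 7-joint arm with a two-finger parallel gripper is mounted at the origin on the work surface. World frame = base frame: x ahead of the robot, y to its left, z up, the work surface at z = 0. Lengths are in m, angles in degrees, forces in N, time in s.
With the tool pointing down it reaches from about 0.425 to 0.875 m from the base axis. Payload 4.7 kg.
Tool frame: the origin (TCP) lies midway between the tips of the shut fingers; the grasp point (between the pads) lies 19 mm behind it (env.tcp_to_grasp is the distance from the TCP to the grasp point, in m); z points along the fingers, x is the direction in which the jaws open and shut, and the axes are right-handed (so a half turn about z gives the same grasp; the last joint's range is limited). The gripper opens to 87 mm and grips with 3 to 60 N. Pads are 19 mm wide; open, the fingers measure 117 mm over their backs; the gripper's body (75 mm by 190 mm) begins 51 mm behind the grasp point.
Start: joints at [65.151, 18.392, -4.016, 83.108, 1.295, 78.541, -3.26], TCP at [0.281, -0.586, 0.223] pointing down, gripper open.
Joint ranges: [-163.93, 163.93], [-17.29, 119.83], [-79.2, 71.16], [3.27, 140.29], [-89.18, 269.18], [5.43, 117.66], [-154.24, 154.24]. Speed limits (degrees/s): [147.25, 147.25, 180, 180, 180, 180, 180].

### API

Orientations are given as [roll, pitch, yaw] about the fixed x, y, z axes, in that order (R = Rz(yaw) Ry(pitch) Rx(roll)).
In Python, from cell import env, viewer gives the robot as it stands.
- The arm moves only by the shell command python3 -m pendant 'ROWS' [OPENING] [FORCE]. ROWS is JSON, a list of rows, each a list of 6 numbers: the shift along the tool's x, y, z each as a share of 0.1 m, from -1 to 1, then the turn, a rotation vector about the tool's x, y, z each as a share of 90 degrees, from -1 to 1. A call has exactly 8 rows; each row is the pose to reach, as a shift and turn from the pose commanded when the call began, along the tool's axes at that moment; what a row does not reach only later rows make up. A row lasts 1/8 s, in which the tool goes at most 62.5 mm and 10.7 degrees, less where a joint would pass 70% of its speed; a pose out of reach is approached as far as the arm can. A call with a number of a shift or a turn outside -1 to 1 is refused whole. A call with a gripper value outside its range is refused whole. OPENING is the finger opening in mm, from 0 to 87, set as the call begins (- or left out, the last holds). The fingers move at their own pace and stop on an object; FORCE is the grip in N (left out, the last holds). Time passes only in rows, so rows that repeat a pose let the fingers close, or fill a call up. It gives the time, the measured TCP pose, the force and the opening at its end, in the units of the state.
- env.get_obs(): the state, without advancing time (a new reading comes with each control period).
- viewer.read_camera(name): name is "side" or "top"; returns a dict with "frame" (480x640x3 uint8, red, green, blue), "fx", "fy", "cx", "cy" (pixels), "k1" (the pictures are not rectified: a ray, as slopes to the right and down, at radius r is drawn at 1 + k1 r^2 times it, then the intrinsics apply), "view" (4x4, takes a point from world to camera coordinates). Camera axes: x right, y down, z forward; pixel columns grow to the right and rows downward; lengths in m; the calibration is good to about 2 mm. A picture is of the moment at which its call begins. There is no depth.
- env.sign_off(): hands the job in, once; it reports no verdict.
The state is a dict: "time_s": time; "qpos": joint angles; "joint_velocities": joint speeds; "effort": joint torques, N m; "tool_pos": TCP position; "tool_rot": TCP orientation; "force": force on the tool from outside, world axes, zero at the start; "wrist_torque": the same for the moment, N m; "grip_width": finger opening in m.
Only numpy, scipy, OpenCV 4.12 (cv2) and the standard library are available. Lean on these libraries where they do the work, as an engineer would, in place of code of your own. Each camera call takes 0.05 s, during which the arm holds its last target.

## Working session

There is one attempt and no reset: what is moved stays moved. The work goes in short steps, Python scripts to look and compute and a shell command to move; the robot and the scene stay as the last step left them, time stands still between calls to the robot, and variables do not carry over. Pictures are saved under pics/ and viewed, and the job is handed in when it is done.

```bash
ls; mkdir -p pics; python3 - <<'E'
from cell import env, viewer
import cv2
print(env.get_obs(), env.tcp_to_grasp)
for n in("side","top"):
    d=viewer.read_camera(n)
    cv2.imwrite(f"pics/{n}0.png",d["frame"][:,:,::-1])
    print(n,{k:v for k,v in d.items() if k!="frame"})
E
```

```text
pics
{'time_s': 0.0, 'qpos': array([65.15047835, 18.43942987, -4.01551806, 83.1757062 ,  1.29536149,
       78.53863965, -3.25983814]), 'joint_velocities': array([-0.04706817, -0.04230611,  0.05042396,  0.0404369 , -0.07032048,
        0.04755061,  0.03034784]), 'effort': array([-6.21227045e-04, -4.91287494e+01, -4.03957972e-01, -3.12530351e+01,
       -6.37532445e-02,  4.37817222e-02,  1.97196414e-04]), 'tool_pos': array([ 0.28115797, -0.58543897,  0.22145025]), 'tool_rot': array([ 1.79993964e+02,  1.08514226e-01, -6.43404953e+01]), 'force': array([0.86000139, 0.0795361 , 0.15618615]), 'wrist_torque': array([ 0.00318427, -0.02526379, -0.0032877 ]), 'grip_width': 0.08671562570025976} 0.0187
side {'fx': 587.6515929061062, 'fy': 587.6515929061062, 'cx': 318.0151370580654, 'cy': 239.72861200993046, 'k1': -0.10499728330223645, 'view': array([[ 0.31140606,  0.95016115,  0.01483435, -0.14346486],
       [ 0.78489192, -0.2483779 , -0.5676734 , -0.32015155],
       [-0.53569669,  0.1884203 , -0.82312019,  2.02182949],
       [ 0.        ,  0.        ,  0.        ,  1.        ]])}
top {'fx': 444.6654336837895, 'fy': 444.6654336837895, 'cx': 320.6981144260313, 'cy': 235.62109625951166, 'k1': -0.08789737992149922, 'view': array([[ 0.02263621, -0.99970309,  0.00901809, -0.03692184],
       [-0.9985776 , -0.02304445, -0.04808048,  0.48679063],
       [ 0.04827402, -0.0079169 , -0.99880275,  1.40875865],
       [ 0.        ,  0.        ,  0.        ,  1.        ]])}
```

View pics/side0.png

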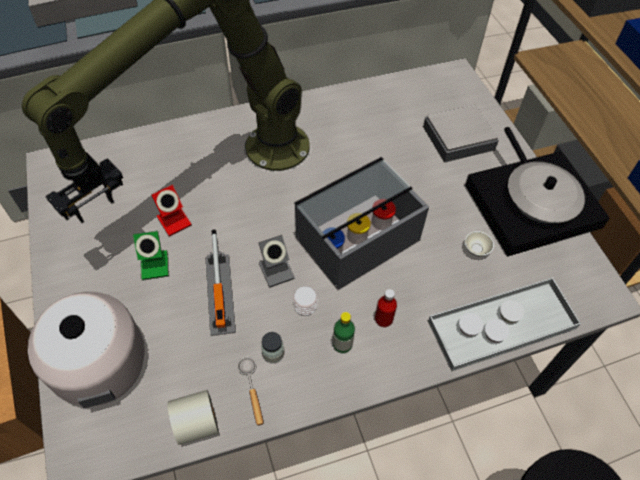

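View pics/top0.png

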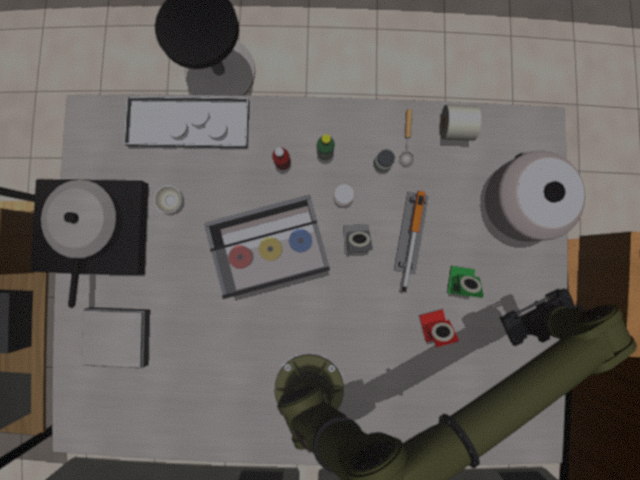

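Side view: the wand is at about (218,285). The skimmer at (252,390) also has an orange-ish handle and could be mistaken for it. The check block is the grey one at (275,258); the look-alikes are green (150,255) and red (170,210). In the bin, the lids are blue (333,240), yellow (358,228) and red (383,212). I'll check close crops before choosing.

```bash
cat > h.py <<'E'
import numpy as np, cv2
from scipy.optimize import brentq
def K(d): return np.array([[d["fx"],0,d["cx"]],[0,d["fy"],d["cy"]],[0,0,1.]])
def dist(d): return np.array([d["k1"],0,0,0,0.])
def ray(d,px):
    p=cv2.undistortPoints(np.array([[px]],float),K(d),dist(d),None,None)[0,0] if 0 else cv2.undistortPointsIter(np.array([[px]],float),K(d),dist(d),None,None,(3,50,1e-10))[0,0]
    R=d["view"][:3,:3];t=d["view"][:3,3]
    v=R.T@np.array([p[0],p[1],1.]);return -R.T@t, v/np.linalg.norm(v)
def onz(d,px,z):
    o,v=ray(d,px);return o+v*(z-o[2])/v[2]
def tri(d1,p1,d2,p2):
    o1,v1=ray(d1,p1);o2,v2=ray(d2,p2)
    s=np.linalg.lstsq(np.c_[v1,-v2],o2-o1,rcond=None)[0]
    a=o1+s[0]*v1;b=o2+s[1]*v2
    return (a+b)/2,np.linalg.norm(a-b)
def proj(d,P):
    R=d["view"][:3,:3];t=d["view"][:3,3]
    return cv2.projectPoints(np.atleast_2d(np.array(P,float)),cv2.Rodrigues(R)[0],t,K(d),dist(d))[0][:,0]
def save():
    from cell import viewer
    import pickle
    D={n:viewer.read_camera(n) for n in("side","top")}
    pickle.dump(D,open("D.pkl","wb"));return D
def load():
    import pickle;return pickle.load(open("D.pkl","rb"))
def crop(d,x,y,w,h,s,fn):
    c=d["frame"][y:y+h,x:x+w,::-1];cv2.imwrite(fn,cv2.resize(c,None,fx=s,fy=s,interpolation=cv2.INTER_CUBIC))
E
python3 - <<'E'
from h import *
D=save()
crop(D["side"],190,150,250,190,3.2,"pics/s1.png")
crop(D["top"],200,180,250,130,3.2,"pics/t1.png")
E
```

```text
(no output)
```

View pics/s1.png

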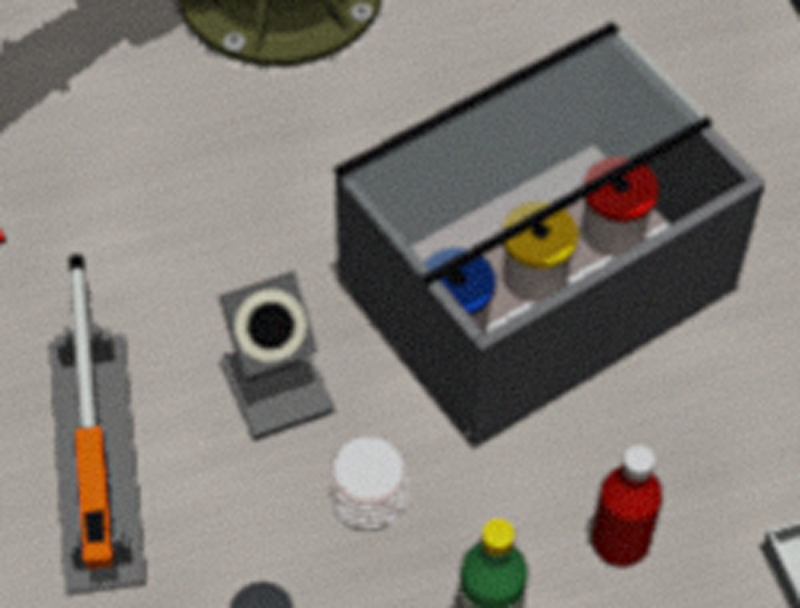

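View pics/t1.png

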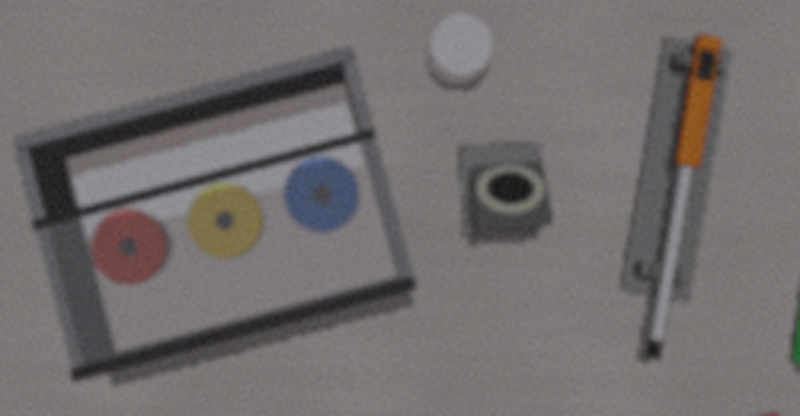

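The crops show the real wand (orange handle, aluminium shaft, black tip pointing to the robot), the grey check block with its black disc on a white ring, and the bin with the blue tub at its near −y end. Next I'll measure all three.

```bash
cat > meas.py <<'E'
from h import *
D=load();S,T=D["side"],D["top"]
def hsv(d): return cv2.cvtColor(d["frame"],cv2.COLOR_RGB2HSV)
def blob(m,box):
    x,y,w,h=box;k=np.zeros_like(m);k[y:y+h,x:x+w]=m[y:y+h,x:x+w]
    n,l,st,c=cv2.connectedComponentsWithStats(k);i=1+np.argmax(st[1:,4]);return c[i],st[i],l==i
# wand handle in both
bx={"side":(195,230,50,110),"top":(395,180,40,120)}
for n,d in D.items():
    h=hsv(d);m=((h[...,0]<18)&(h[...,1]>150)&(h[...,2]>90)).astype(np.uint8)
    c,st,l=blob(m,bx[n]);print(n,"orange",c,st)
    ys,xs=np.nonzero(l);r=cv2.minAreaRect(np.c_[xs,ys].astype(np.float32));print(r)
    # rect axis ends
    b=cv2.boxPoints(r);e=sorted([(b[i]+b[(i+1)%4])/2 for i in range(4)],key=lambda p:p[1])
    print("ends on z.063",onz(d,e[0],.063),onz(d,e[3],.063),"centroid",onz(d,c,.061))
    d["hc"]=c
print("tri handle",tri(S,S["hc"],T,T["hc"]))
# disc black
for n,box in(("side",(260,238,28,28)),("top",(346,230,26,20))):
    d=D[n];h=hsv(d);m=(h[...,2]<60).astype(np.uint8);c,st,l=blob(m,box);print(n,"disc",c,st,onz(d,c,.101));d["dc"]=c
print("tri disc",tri(S,S["dc"],T,T["dc"]))
# lids
for col,lo,hi in(("blue",100,130),("yellow",20,35),("red",-1,8)):
    h=hsv(T);m=((h[...,0]>lo)&(h[...,0]<hi)&(h[...,1]>60)).astype(np.uint8)
    if col=="red": m|=((h[...,0]>170)&(h[...,1]>60)).astype(np.uint8)
    ker=np.ones((5,5),np.uint8);m=cv2.morphologyEx(m,cv2.MORPH_CLOSE,ker)
    c,st,l=blob(m,(215,200,105,90));print(col,c,st,onz(T,c,.084))
E
python3 meas.py
```

```text
side orange [218.75757576 303.55757576] [213 283  12  44 330]
((218.81077575683594, 304.59381103515625), (43.10020446777344, 9.54084300994873), 86.8201675415039)
ends on z.063 [ 0.50910106 -0.31252469  0.063     ] [ 0.64140131 -0.33601593  0.063     ] centroid [ 0.57242124 -0.32391567  0.061     ]
top orange [416.99578059 213.78059072] [411 192  14  40 237]
((417.4730224609375, 211.16217041015625), (7.233555316925049, 39.620155334472656), 9.462322235107422)
ends on z.063 [ 0.62953    -0.33406569  0.063     ] [ 0.50698193 -0.31482543  0.063     ] centroid [ 0.56005877 -0.32339891  0.061     ]
tri handle (array([ 0.56227818, -0.32549938,  0.04434497]), np.float64(0.0034027643808893803))
side disc [274.07638889 251.36805556] [268 245  14  14 144] [ 0.47908671 -0.13800245  0.101     ]
top disc [359.08235294 238.32941176] [353 235  13   8  85] [ 0.47772869 -0.14029944  0.101     ]
tri disc (array([ 0.47816121, -0.13912567,  0.10029962]), np.float64(0.0025992714038012904))
blue [300.06923077 240.07179487] [289 229  23  23 390] [0.46907995 0.03697693 0.084     ]
yellow [269.96029777 248.50372208] [259 237  23  23 403] [0.44142174 0.12754043 0.084     ]
red [239.77697842 256.63549161] [228 245  24  24 417] [0.4146322  0.21848131 0.084     ]
```

```bash
cat > m2.py <<'E'
from h import *
D=load();S,T=D["side"],D["top"]
sc=lambda x,y:(190+x/3.2-.34,150+y/3.2-.34)
tc=lambda x,y:(200+x/3.2-.34,180+y/3.2-.34)
print("tip side",onz(S,sc(76,257),.052),"top",onz(T,tc(653,354),.052))
print("block base far edge side(z0)",[onz(S,sc(*p),0.0) for p in((254,438),(333,410))])
print("block base top view",[onz(T,tc(*p),0.008) for p in((460,147),(540,142))])
print("rest far edge side",[onz(S,sc(*p),0.0) for p in((68,592),(146,584))], "left edge",[onz(S,sc(*p),0.008) for p in((52,345),(66,590))],)
# bin: bar across slot, top
a,b=onz(T,tc(36,224),.178),onz(T,tc(372,132),.178);print("bar",a,b,np.degrees(np.arctan2(*(a-b)[:2][::-1]))-90)
a,b=onz(T,tc(18,140),.170),onz(T,tc(348,50),.170);print("far rim corners",a,b,np.linalg.norm(a-b),np.degrees(np.arctan2(*(a-b)[:2][::-1]))-90)
a,b=onz(T,tc(75,375),.178),onz(T,tc(413,284),.178);print("near bar",a,b,np.linalg.norm(a-b),np.degrees(np.arctan2(*(a-b)[:2][::-1]))-90)
yaw=np.radians(16.7);x=np.array([np.cos(yaw),np.sin(yaw),0]);y=np.array([-x[1],x[0],0]);o=np.array([.4465,.1291,0])
P=[o+x*u+y*v+[0,0,z] for u,v,z in((112,157,170),(112,-157,170),(-112,-157,178),(-112,157,178),(35,145,178),(35,-145,178),(-5,-95,84)) for u,v,z in [(u/1e3,v/1e3,z/1e3)]]
for n,d in D.items():
    f=d["frame"][:,:,::-1].copy();f=cv2.resize(f,None,fx=3,fy=3)
    for p in proj(d,P): cv2.circle(f,tuple(np.int32(p*3+1)),3,(0,255,0),-1)
    cv2.imwrite(f"pics/bin_{n}.png",f[450:800,860:1320] if n=="side" else f[550:920,580:1020])
for n,px,z in(("green",(326,140),.17),("red",(280,153),.15),("jar",(384,159),.085),("cup",(343,196),.062),("bowl",(169,200),.035)): print(n,onz(T,px,z))
E
python3 m2.py
```

```text
tip side [ 0.31836623 -0.28405564  0.052     ] top [ 0.32162514 -0.28705829  0.052     ]
block base far edge side(z0) [array([ 0.52703884, -0.1717038 ,  0.        ]), array([ 5.20371115e-01, -9.46625274e-02, -2.22044605e-16])]
block base top view [array([ 0.52157523, -0.09796404,  0.008     ]), array([ 0.52850602, -0.1782931 ,  0.008     ])]
rest far edge side [array([ 6.26803830e-01, -3.66576535e-01, -2.22044605e-16]), array([ 0.63960883, -0.30019401,  0.        ])] left edge [array([ 0.37813331, -0.32606274,  0.008     ]), array([ 0.62848756, -0.36758567,  0.008     ])]
bar [0.43261405 0.28479605 0.178     ] [ 0.52076719 -0.01000342  0.178     ] 16.648109644507713
far rim corners [0.50713933 0.30547717 0.17      ] [0.59423124 0.01312199 0.17      ] 0.30505171608570436 16.588668530538797
near bar [0.30073464 0.24615137 0.178     ] [ 0.3876905  -0.04912555  0.178     ] 0.30781452343835713 16.409131049378033
green [ 0.7559294  -0.03356095  0.17      ]
red [0.71944842 0.09952859 0.15      ]
jar [ 0.72414988 -0.21436967  0.085     ]
cup [ 0.60959722 -0.09171643  0.062     ]
bowl [0.58864789 0.45930671 0.035     ]
```

```bash
cat > plan.py <<'E'
import sys, numpy as np
from scipy.spatial.transform import Rotation as R
TIPOFF=None
def toolR(yaw,tilt):
    """wand yaw (deg), wand slope up of +x (deg); tool x = -wand y, tool y=-wand x at zero offset"""
    y,t=np.radians([yaw,tilt])
    wx=np.array([np.cos(t)*np.cos(y),np.cos(t)*np.sin(y),np.sin(t)]);wy=np.array([-np.sin(y),np.cos(y),0])
    return np.c_[-wy,-wx,np.cross(-wy,-wx)],wx
def plan(pos,Rt):
    from cell import env
    o=env.get_obs();p=np.array(o["tool_pos"]);Rc=R.from_euler("xyz",o["tool_rot"],degrees=True)
    d=Rc.inv().apply(np.array(pos)-p)/.1
    r=(Rc.inv()*R.from_matrix(Rt)).as_rotvec(degrees=True)/90
    n=max(1,np.abs(d).max(),np.abs(r).max())
    print("t",o["time_s"],"pos",p.round(4),"rot",np.round(o["tool_rot"],1),"q",np.round(o["qpos"],0),"F",np.round(o["force"],1),"w",round(o["grip_width"],4))
    print("shares",d.round(3),r.round(3),"calls",round(n,2), "dist",np.linalg.norm(d*.1).round(4))
E
python3 - <<'E'
from plan import *
Rt,_=toolR(-9,0);print(Rt);plan([.552,-.322,.18],Rt)
E
```

```text
[[-0.15643447 -0.98768834  0.        ]
 [-0.98768834  0.15643447  0.        ]
 [-0.         -0.         -1.        ]]
t 0.2 pos [ 0.2813 -0.5856  0.2219] rot [ 1.80e+02  1.00e-01 -6.43e+01] q [65. 18. -4. 83.  1. 79. -3.] F [ 1.1 -0.  -0.2] w 0.087
shares [-1.203 -3.582  0.42 ] [0.    0.001 0.385] calls 3.58 dist 0.3802
```

View pics/bin_side.png

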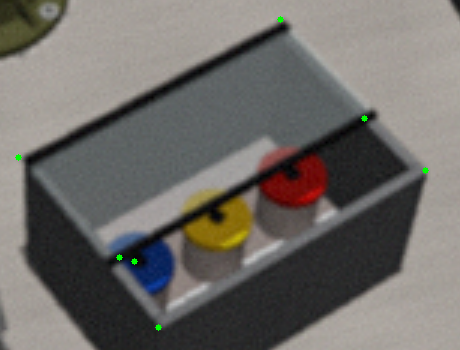

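View pics/bin_top.png

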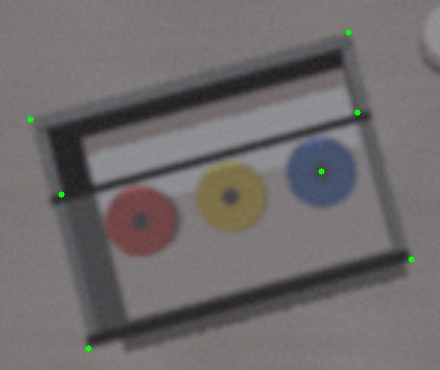

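The projected bin model fits in both views to within a few mm, so I'll start moving.

```bash
python3 -m pendant '[[-0.1,-0.2,0,0,0,0.05],[-0.2,-0.4,0,0,0,0.1],[-0.2,-0.6,0,0,0,0.15],[-0.3,-0.8,0,0,0,0.2],[-0.3,-0.9,0,0,0,0.25],[-0.3,-1,0,0,0,0.3],[-0.3,-1,0,0,0,0.35],[-0.3,-1,0,0,0,0.385]]' 87 30; python3 - <<'E'
from plan import *
Rt,_=toolR(-9,0);plan([.552,-.322,.18],Rt)
E
```

```text
time_s: 1.2
tool_pos: [0.3587, -0.5153, 0.2223]
tool_rot: [180.0, 0.0, -99.1]
force: [-0.8, 0.2, 0.3]
grip_width: 0.087
t 1.2 pos [ 0.3587 -0.5153  0.2223] rot [180.    0.  -99.1] q [ 55.  16.  -3.  87.   1.  78. -47.] F [-0.8  0.2  0.3] w 0.087
shares [-2.214 -1.604  0.423] [ 0.     0.    -0.001] calls 2.21 dist 0.2766
```

```bash
python3 -m pendant '[[-0.2,-0.15,0,0,0,0],[-0.4,-0.3,0,0,0,0],[-0.6,-0.45,0,0,0,0],[-0.8,-0.6,0,0,0,0],[-1,-0.75,0,0,0,0],[-1,-0.9,0,0,0,0],[-1,-1,0,0,0,0],[-1,-1,0,0,0,0]]'; python3 -m pendant '[[-0.25,-0.1,0.05,0,0,0],[-0.5,-0.2,0.1,0,0,0],[-0.75,-0.3,0.15,0,0,0],[-0.9,-0.4,0.2,0,0,0],[-1,-0.5,0.3,0,0,0],[-1,-0.6,0.4,0,0,0],[-1,-0.6,0.4,0,0,0],[-1,-0.6,0.4,0,0,0]]';  python3 - <<'E'
from plan import *
from h import *
Rt,_=toolR(-9,0);plan([.552,-.322,.09],Rt)
D=save()
crop(D["side"],150,150,200,190,3,"pics/s2.png")
crop(D["top"],330,150,200,190,3,"pics/t2.png")
E
```

```text
time_s: 2.2
tool_pos: [0.473, -0.4334, 0.222]
tool_rot: [180.0, -0.0, -99.0]
force: [0.0, -0.3, 0.4]
grip_width: 0.087
time_s: 3.2
tool_pos: [0.5473, -0.3442, 0.1824]
tool_rot: [180.0, -0.0, -99.1]
force: [-0.3, 0.2, 0.1]
grip_width: 0.0869
t 3.2 pos [ 0.5473 -0.3442  0.1824] rot [180.   -0.  -99.1] q [ 38.  20. -11.  87.   4.  74. -72.] F [-0.3  0.2  0.1] w 0.0869
shares [-0.227 -0.012  0.924] [ 0.    -0.    -0.001] calls 1 dist 0.0951
```

View pics/s2.png

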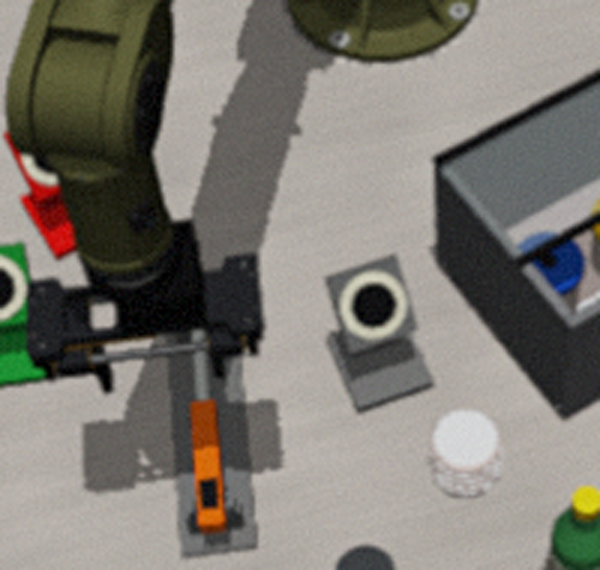

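View pics/t2.png

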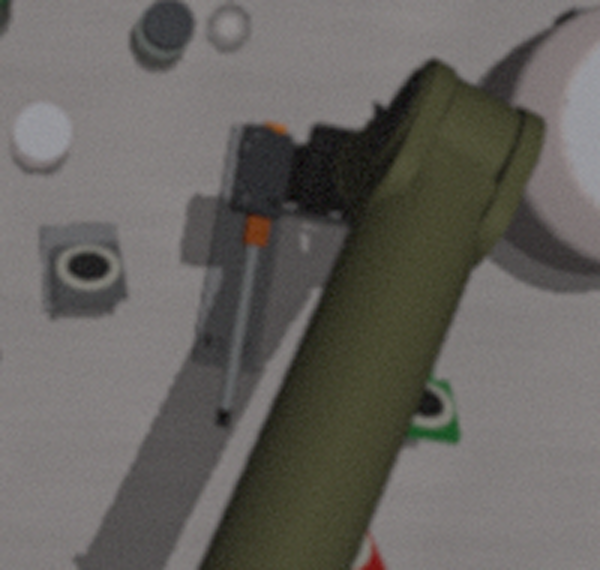

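The wand lies straight below the jaws, with its handle at about (208,465) in the side crop. The jaws still need to go 23 mm further towards +y, and then I can descend.

```bash
python3 -m pendant '[[-0.1,0,0,0,0,0],[-0.2,-0.01,0.1,0,0,0],[-0.23,-0.01,0.3,0,0,0],[-0.23,-0.01,0.5,0,0,0],[-0.23,-0.01,0.7,0,0,0],[-0.23,-0.01,0.85,0,0,0],[-0.23,-0.01,0.9,0,0,0],[-0.23,-0.01,0.9,0,0,0]]';  python3 - <<'E'
from plan import *
Rt,_=toolR(-9,0);plan([.552,-.322,.0335],Rt)
E
```

```text
time_s: 4.3
tool_pos: [0.5525, -0.3207, 0.0924]
tool_rot: [180.0, -0.0, -99.0]
force: [0.4, 0.3, 0.5]
grip_width: 0.0871
t 4.3 pos [ 0.5525 -0.3207  0.0924] rot [180.  -0. -99.] q [ 37.  23. -11.  93.   5.  65. -75.] F [0.4 0.3 0.5] w 0.0871
shares [0.014 0.002 0.589] [ 0. -0. -0.] calls 1 dist 0.0589
```

```bash
python3 -m pendant '[[0.01,0,0.15,0,0,0],[0.01,0,0.3,0,0,0],[0.01,0,0.45,0,0,0],[0.01,0,0.55,0,0,0],[0.01,0,0.59,0,0,0],[0.01,0,0.59,0,0,0],[0.01,0,0.59,0,0,0],[0.01,0,0.59,0,0,0]]'; python3 -m pendant '[[0,0,0,0,0,0],[0,0,0,0,0,0],[0,0,0,0,0,0],[0,0,0,0,0,0],[0,0,0,0,0,0],[0,0,0,0,0,0],[0,0,0,0,0,0],[0,0,0,0,0,0]]' 0 45
```

```text
time_s: 5.3
tool_pos: [0.5527, -0.3217, 0.0342]
tool_rot: [-179.9, -0.0, -99.0]
force: [0.6, -0.5, -0.4]
grip_width: 0.0868
time_s: 6.3
tool_pos: [0.5522, -0.3218, 0.0336]
tool_rot: [-180.0, -0.0, -99.0]
force: [-0.1, -0.7, -0.3]
grip_width: 0.0234
```

Gripped: the opening reads 23.4 mm on the 24 mm handle. Lifting straight up.

```bash
python3 -m pendant '[[0,0,-0.1,0,0,0],[0,0,-0.2,0,0,0],[0,0,-0.35,0,0,0],[0,0,-0.5,0,0,0],[0,0,-0.65,0,0,0],[0,0,-0.8,0,0,0],[0,0,-0.95,0,0,0],[0,0,-1,0,0,0]]'; python3 -m pendant '[[0,0,-0.15,0,0,0],[0,0,-0.3,0,0,0],[0,0,-0.5,0,0,0],[0,0,-0.65,0,0,0],[0,0,-0.8,0,0,0],[0,0,-0.9,0,0,0],[0,0,-1,0,0,0],[0,0,-1,0,0,0]]';  python3 - <<'E'
from plan import *
from h import *
Rt,n=toolR(4.9,45);g=np.array([.478,-.139,.101])+.285*n
plan(g+.0187*Rt[:,2]+.08*n,Rt)
D=save()
crop(D["side"],100,130,250,190,3,"pics/s3.png")
crop(D["top"],330,150,200,190,3,"pics/t3.png")
E
```

```text
time_s: 7.3
tool_pos: [0.5529, -0.3219, 0.1352]
tool_rot: [-179.9, -0.0, -99.0]
force: [-0.3, 0.0, -2.0]
grip_width: 0.0233
time_s: 8.3
tool_pos: [0.5527, -0.3217, 0.2344]
tool_rot: [-179.9, -0.0, -99.0]
force: [-0.2, 0.6, -2.7]
grip_width: 0.0236
t 8.3 pos [ 0.5527 -0.3217  0.2344] rot [-179.9   -0.   -99. ] q [ 37.  17. -11.  84.   3.  80. -74.] F [-0.2  0.6 -2.7] w 0.0236
shares [-2.338 -1.612 -1.114] [ 0.497 -0.061 -0.146] calls 2.34 dist 0.3051
```

View pics/s3.png

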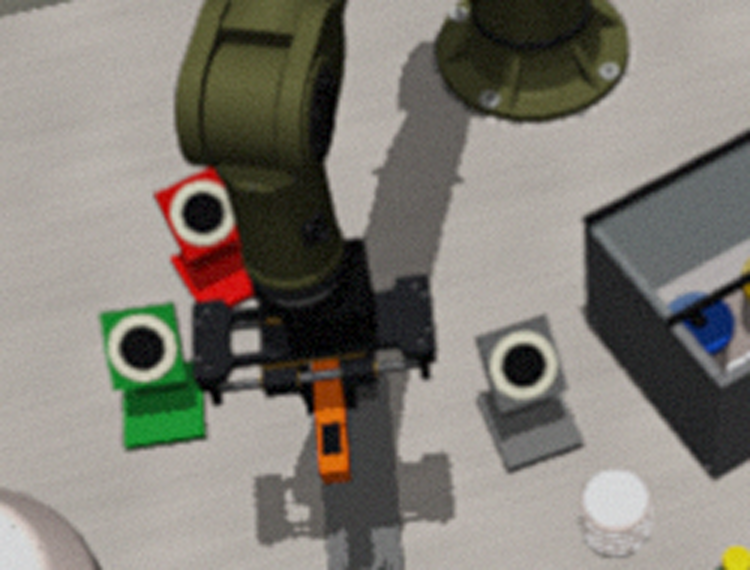

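View pics/t3.png

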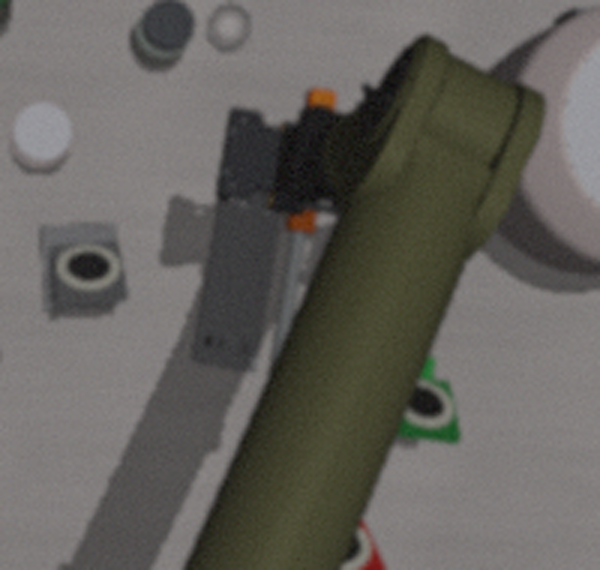

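```bash
python3 -m pendant '[[-0.05,-0.1,-0.15,0.03,0,-0.01],[-0.1,-0.2,-0.3,0.06,0,-0.02],[-0.2,-0.35,-0.45,0.1,0,-0.03],[-0.3,-0.5,-0.6,0.14,0,-0.04],[-0.45,-0.65,-0.75,0.18,-0.01,-0.05],[-0.6,-0.8,-0.9,0.22,-0.02,-0.06],[-0.7,-0.9,-1,0.25,-0.03,-0.07],[-0.8,-1,-1,0.25,-0.03,-0.07]]';  python3 - <<'E'
from plan import *
Rt,n=toolR(4.9,45);g=np.array([.478,-.139,.101])+.285*n
plan(g+.0187*Rt[:,2]+.08*n,Rt)
E
```

```text
time_s: 9.4
tool_pos: [0.6636, -0.2586, 0.3361]
tool_rot: [-157.2, 1.3, -92.4]
force: [-0.4, 0.3, -2.1]
grip_width: 0.0234
t 9.4 pos [ 0.6636 -0.2586  0.3361] rot [-157.2    1.3  -92.4] q [ 37.   9. -15.  85.  -7.  65. -68.] F [-0.4  0.3 -2.1] w 0.0234
shares [-1.464 -0.75   0.244] [ 0.246 -0.034 -0.076] calls 1.46 dist 0.1663
```

```bash
python3 -m pendant '[[-0.1,-0.05,0.02,0.03,0,-0.01],[-0.25,-0.1,0.04,0.06,-0.01,-0.02],[-0.4,-0.2,0.06,0.1,-0.01,-0.03],[-0.55,-0.3,0.1,0.14,-0.02,-0.04],[-0.7,-0.4,0.12,0.18,-0.03,-0.06],[-0.85,-0.5,0.15,0.22,-0.03,-0.07],[-0.95,-0.55,0.17,0.245,-0.03,-0.076],[-1,-0.6,0.2,0.245,-0.03,-0.076]]';  python3 - <<'E'
from plan import *
Rt,n=toolR(4.9,45);g=np.array([.478,-.139,.101])+.285*n
plan(g+.0187*Rt[:,2]+.05*n,Rt)
E
```

```text
time_s: 10.4
tool_pos: [0.7304, -0.1593, 0.3397]
tool_rot: [-135.3, -0.1, -85.1]
force: [0.4, 0.7, -2.5]
grip_width: 0.0235
t 10.4 pos [ 0.7304 -0.1593  0.3397] rot [-1.353e+02 -1.000e-01 -8.510e+01] q [ 38.   1. -20. 102. -26.  38. -52.] F [ 0.4  0.7 -2.5] w 0.0235
shares [-0.418  0.103  0.109] [ 0.004 -0.001  0.001] calls 1 dist 0.0444
```

```bash
python3 -m pendant '[[-0.1,0.02,0.02,0,0,0],[-0.2,0.04,0.04,0,0,0],[-0.3,0.06,0.06,0,0,0],[-0.36,0.08,0.08,0,0,0],[-0.4,0.1,0.1,0,0,0],[-0.42,0.1,0.11,0,0,0],[-0.42,0.1,0.11,0,0,0],[-0.42,0.1,0.11,0,0,0]]';  python3 - <<'E'
from plan import *
from h import *
Rt,n=toolR(4.9,45);g=np.array([.478,-.139,.101])+.285*n
plan(g+.0187*Rt[:,2],Rt)
D=save()
crop(D["side"],170,130,250,190,3,"pics/s4.png")
crop(D["top"],280,120,200,190,3,"pics/t4.png")
o=np.array([.478,-.139,.101])
for k in D:print(k,proj(D[k],[o+.1*n,o+.29*n,o+.335*n]))
E
```

```text
time_s: 11.4
tool_pos: [0.7278, -0.1195, 0.3258]
tool_rot: [-135.2, -0.1, -85.2]
force: [0.3, -0.0, -2.1]
grip_width: 0.0235
t 11.4 pos [ 0.7278 -0.1195  0.3258] rot [-1.352e+02 -1.000e-01 -8.520e+01] q [ 36.  -0. -22. 105. -23.  34. -57.] F [ 0.3 -0.  -2.1] w 0.0235
shares [-0.019  0.512  0.007] [ 0.002 -0.002  0.   ] calls 1 dist 0.0512
side [[281.73461105 256.98237661]
 [300.20804629 270.26742536]
 [305.31284997 273.9361021 ]]
top [[359.32307491 212.41235174]
 [360.73099006 155.1642921 ]
 [361.09011547 139.77107463]]
```

View pics/s4.png

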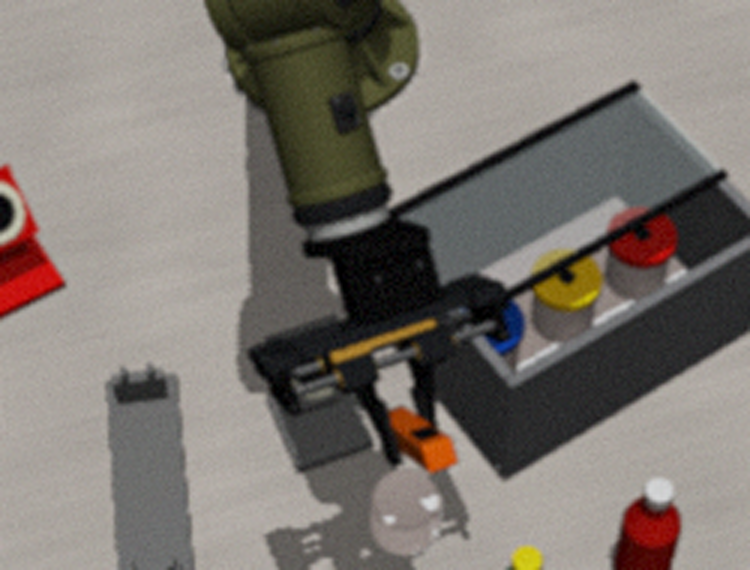

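View pics/t4.png

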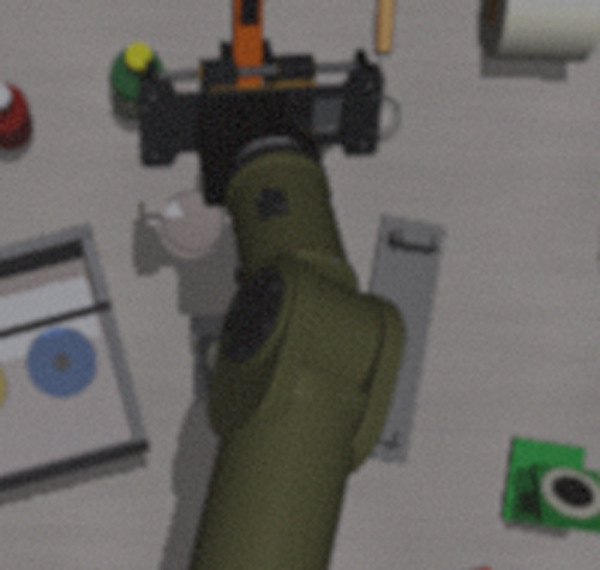

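```bash
cat > ov.py <<'E'
from h import *
from plan import *
from cell import env
def corners(o=None,slip=0):
    o=env.get_obs();Rc=R.from_euler("xyz",o["tool_rot"],degrees=True).as_matrix()
    g=np.array(o["tool_pos"])-.0187*Rc[:,2]
    W=np.c_[-Rc[:,1],-Rc[:,0],-Rc[:,2]]
    return g,W
def overlay(D,fn,boxes,s=3):
    g,W=corners()
    P=np.array([[x,y,z] for x in(-.045,.085) for y in(-.012,.012) for z in(-.011,.011)])@W.T+g
    A=np.array([[-.235,0,0],[-.045,0,0]])@W.T+g
    for n,(x,y,w,h) in boxes.items():
        d=D[n];f=cv2.resize(d["frame"][y:y+h,x:x+w,::-1],None,fx=s,fy=s,interpolation=cv2.INTER_CUBIC)
        p=(proj(d,P)-[x,y]+.5)*s-.5
        for i in range(8):
            for b in(1,2,4):
                j=i^b
                if j>i: cv2.line(f,tuple(np.int32(p[i].round())),tuple(np.int32(p[j].round())),(255,255,0),1)
        a=(proj(d,A)-[x,y]+.5)*s-.5
        cv2.line(f,tuple(np.int32(a[0].round())),tuple(np.int32(a[1].round())),(255,0,255),1)
        cv2.imwrite(f"pics/{fn}_{n}.png",f)
    print("tip",A[0].round(4))
E
python3 - <<'E'
from ov import *
overlay(load(),"o4",{"side":(250,210,100,100),"top":(310,110,100,100)},6)
E
```

```text
tip [ 0.5485 -0.1348  0.1735]
```

View pics/o4_side.png

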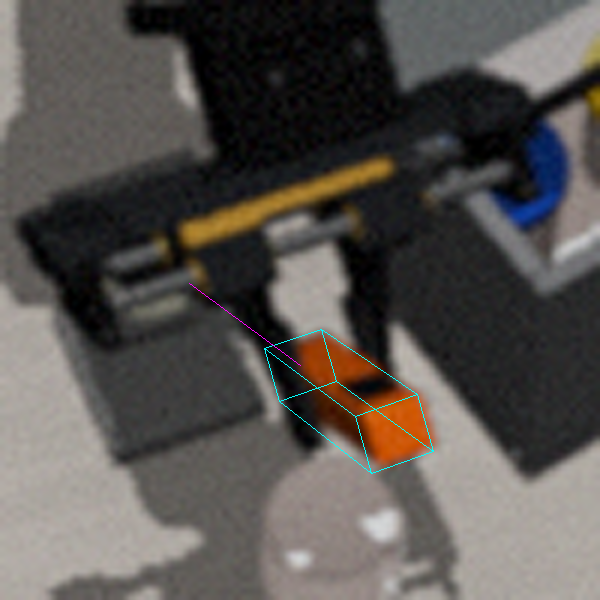

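View pics/o4_top.png

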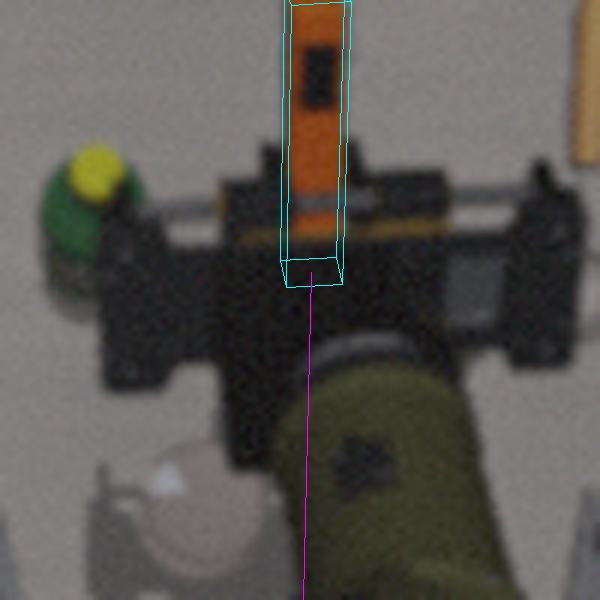

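The overlay of the expected wand fits the orange handle in both views, so the wand hasn't slipped. Moving in 51 mm along the axis, then holding.

```bash
python3 -m pendant '[[0,0.05,0,0,0,0],[0,0.12,0,0,0,0],[-0.01,0.2,0,0,0,0],[-0.02,0.28,0,0,0,0],[-0.02,0.36,0.01,0,0,0],[-0.02,0.43,0.01,0,0,0],[-0.02,0.48,0.01,0,0,0],[-0.02,0.51,0.01,0,0,0]]'; python3 -m pendant '[[0,0,0,0,0,0],[0,0,0,0,0,0],[0,0,0,0,0,0],[0,0,0,0,0,0],[0,0,0,0,0,0],[0,0,0,0,0,0],[0,0,0,0,0,0],[0,0,0,0,0,0]]'; python3 - <<'E'
from ov import *
D=save();overlay(D,"o5",{"side":(220,190,130,100),"top":(310,110,100,140)},4)
Rt,n=toolR(4.9,45);g=np.array([.478,-.139,.101])+.285*n
plan(g+.0187*Rt[:,2],Rt)
print(np.array([.478,-.139,.101])+.05*n)
E
python3 -m pendant '[[0,0,0,0,0,0],[0,0,0,0,0,0],[0,0,0,0,0,0],[0,0,0,0,0,0],[0,0,0,0,0,0],[0,0,0,0,0,0],[0,0,0,0,0,0],[0,0,0,0,0,0]]'
```

```text
time_s: 12.5
tool_pos: [0.692, -0.1201, 0.2888]
tool_rot: [-135.2, -0.1, -85.2]
force: [0.3, -0.1, -1.6]
grip_width: 0.0237
time_s: 13.5
tool_pos: [0.6922, -0.1201, 0.289]
tool_rot: [-135.2, -0.1, -85.2]
force: [0.5, -0.2, -1.4]
grip_width: 0.0233
tip [ 0.5129 -0.1355  0.1368]
t 13.6 pos [ 0.6922 -0.1201  0.289 ] rot [-1.352e+02 -1.000e-01 -8.520e+01] q [ 36.  -3. -21. 112. -30.  31. -50.] F [-1.4 -0.4 -1.2] w 0.0234
shares [ 0.006  0.    -0.004] [ 0.003 -0.002  0.   ] calls 1 dist 0.0007
[ 0.51322613 -0.13598006  0.13635534]
time_s: 14.6
tool_pos: [0.6922, -0.1201, 0.289]
tool_rot: [-135.2, -0.1, -85.2]
force: [-1.3, -0.3, -1.0]
grip_width: 0.0237
```

View pics/o5_side.png

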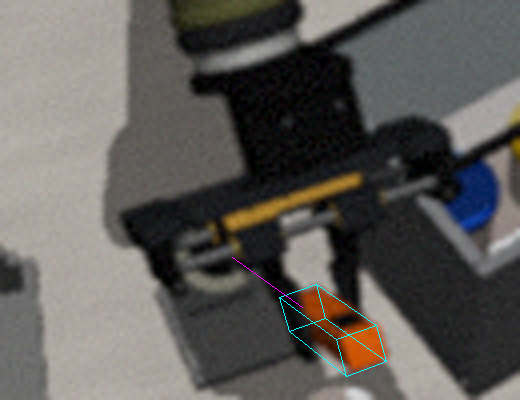

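View pics/o5_top.png

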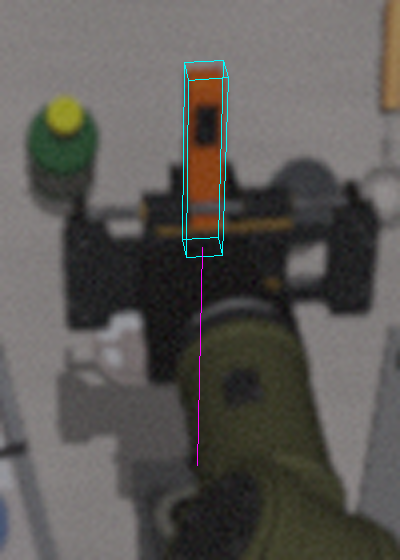

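The check pose was held for about 2 s with the position within 1 mm of the plan. Backing off along the axis and planning the pre-insert pose.

```bash
python3 -m pendant '[[0,-0.08,0,0,0,0],[0,-0.2,0,0,0,0],[0,-0.35,0,0,0,0],[0,-0.5,0,0,0,0],[0,-0.65,0,0,0,0],[0,-0.8,0,0,0,0],[0,-0.93,0,0,0,0],[0,-1,0,0,0,0]]'; cat > fin.py <<'E'
from plan import *
BL=np.array([.469,.0367,.084])
def fin(back,h=.032,yaw=16.6,tilt=40):
    Rt,n=toolR(yaw,tilt);return BL+[0,0,h]+(.235+back)*n+.0187*Rt[:,2],Rt
E
python3 -c "
from fin import *
plan(*fin(.16))"
```

```text
time_s: 15.6
tool_pos: [0.7637, -0.1138, 0.3602]
tool_rot: [-135.2, -0.1, -85.2]
force: [-1.0, 0.7, -1.7]
grip_width: 0.0236
t 15.6 pos [ 0.7637 -0.1138  0.3602] rot [-1.352e+02 -1.000e-01 -8.520e+01] q [ 34.   3. -23.  98. -17.  37. -63.] F [-1.   0.7 -1.7] w 0.0236
shares [-2.389 -0.163  0.219] [-0.053 -0.089 -0.096] calls 2.39 dist 0.2405
```

```bash
python3 -m pendant '[[-0.08,-0.02,0,-0.01,-0.01,-0.01],[-0.2,-0.04,0,-0.01,-0.02,-0.02],[-0.35,-0.06,0,-0.02,-0.03,-0.03],[-0.5,-0.1,0,-0.02,-0.04,-0.04],[-0.65,-0.12,0,-0.03,-0.05,-0.05],[-0.8,-0.15,0,-0.03,-0.06,-0.06],[-0.95,-0.2,0,-0.03,-0.06,-0.06],[-1,-0.2,0,-0.03,-0.06,-0.06]]';python3 -c "
from fin import *
plan(*fin(.16))"
```

```text
time_s: 16.6
tool_pos: [0.7689, -0.0108, 0.3739]
tool_rot: [-137.9, 0.1, -77.4]
force: [-0.2, -0.3, -1.5]
grip_width: 0.0236
t 16.6 pos [ 0.7689 -0.0108  0.3739] rot [-1.379e+02  1.000e-01 -7.740e+01] q [ 29.   4. -26.  94. -14.  42. -67.] F [-0.2 -0.3 -1.5] w 0.0236
shares [-1.337 -0.111  0.349] [-0.023 -0.028 -0.034] calls 1.34 dist 0.1386
```

```bash
python3 -m pendant '[[-0.1,-0.02,0.02,0,0,0],[-0.25,-0.04,0.04,-0.01,-0.01,-0.01],[-0.4,-0.06,0.06,-0.01,-0.01,-0.01],[-0.55,-0.08,0.1,-0.01,-0.02,-0.02],[-0.7,-0.1,0.15,-0.02,-0.02,-0.03],[-0.85,-0.11,0.2,-0.02,-0.03,-0.03],[-0.95,-0.11,0.25,-0.02,-0.03,-0.03],[-1,-0.11,0.25,-0.02,-0.03,-0.03]]';python3 -c "
from fin import *
plan(*fin(.16))"
```

```text
time_s: 17.6
tool_pos: [0.7711, 0.0908, 0.3612]
tool_rot: [-139.8, 0.4, -73.7]
force: [0.1, -0.6, -2.2]
grip_width: 0.0234
t 17.6 pos [0.7711 0.0908 0.3612] rot [-139.8    0.4  -73.7] q [ 23.   6. -30.  93.  -6.  43. -77.] F [ 0.1 -0.6 -2.2] w 0.0234
shares [-0.345 -0.034  0.105] [-0.002  0.001 -0.005] calls 1 dist 0.0362
```

```bash
python3 -m pendant '[[-0.1,-0.01,0.02,0,0,0],[-0.2,-0.02,0.05,0,0,0],[-0.3,-0.03,0.09,0,0,0],[-0.345,-0.03,0.105,0,0,0],[-0.345,-0.03,0.105,0,0,-0.005],[-0.345,-0.03,0.105,0,0,-0.005],[-0.345,-0.03,0.105,0,0,-0.005],[-0.345,-0.03,0.105,0,0,-0.005]]';python3 - <<'E'
from fin import *
from ov import *
plan(*fin(.16));plan(*fin(0))
D=save();overlay(D,"o6",{"side":(280,140,160,140),"top":(210,110,160,150)},4)
E
```

```text
time_s: 18.6
tool_pos: [0.7706, 0.1251, 0.3564]
tool_rot: [-139.7, 0.0, -73.4]
force: [0.1, -0.3, -1.9]
grip_width: 0.0236
t 18.6 pos [0.7706 0.1251 0.3564] rot [-139.7    0.   -73.4] q [ 20.   6. -31.  93.  -2.  41. -82.] F [ 0.1 -0.3 -1.9] w 0.0236
shares [-0.014  0.003  0.008] [-0.003  0.    -0.001] calls 1 dist 0.0017
t 18.6 pos [0.7706 0.1251 0.3564] rot [-139.7    0.   -73.4] q [ 20.   6. -31.  93.  -2.  41. -82.] F [ 0.1 -0.3 -1.9] w 0.0236
shares [-0.013  1.603  0.   ] [-0.003  0.    -0.001] calls 1.6 dist 0.1603
tip [0.5871 0.0709 0.2187]
```

View pics/o6_side.png

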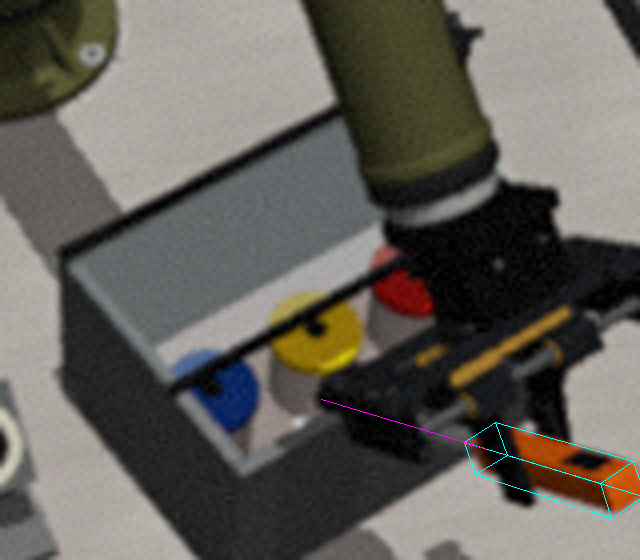

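View pics/o6_top.png

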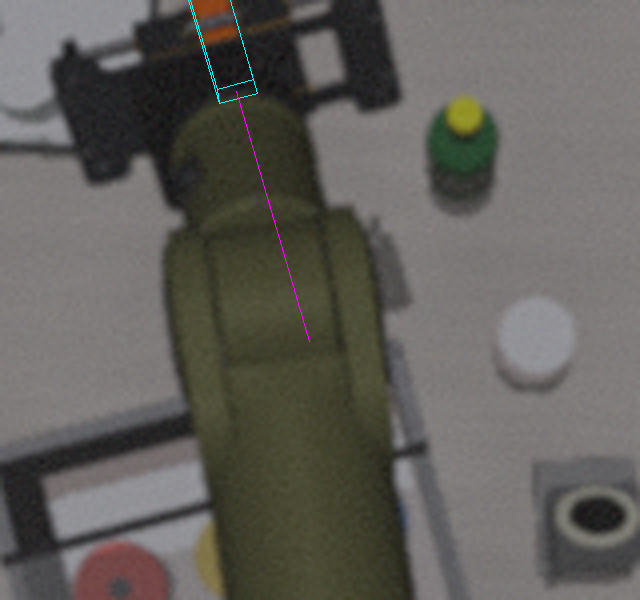

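The wand overlay fits again. Feeding it in along its axis in two gentle steps.

```bash
python3 -m pendant '[[-0.01,0.05,0,0,0,0],[-0.01,0.15,0,0,0,0],[-0.01,0.27,0,0,0,0],[-0.01,0.4,0,0,0,0],[-0.01,0.53,0,0,0,0],[-0.01,0.65,0,0,0,0],[-0.01,0.75,0,0,0,0],[-0.01,0.8,0,0,0,0]]';python3 - <<'E'
from fin import *
from ov import *
plan(*fin(0))
D=save();overlay(D,"o7",{"side":(280,140,160,140),"top":(210,110,160,150)},4)
E
```

```text
time_s: 19.7
tool_pos: [0.7112, 0.1089, 0.3041]
tool_rot: [-139.7, 0.0, -73.4]
force: [0.3, -0.4, -1.7]
grip_width: 0.0234
t 19.7 pos [0.7112 0.1089 0.3041] rot [-139.7    0.   -73.4] q [ 23.  -1. -30. 105. -10.  36. -75.] F [ 0.3 -0.4 -1.7] w 0.0234
shares [0.001 0.795 0.   ] [-0.003  0.    -0.   ] calls 1 dist 0.0795
tip [0.5279 0.0545 0.1667]
```

View pics/o7_side.png

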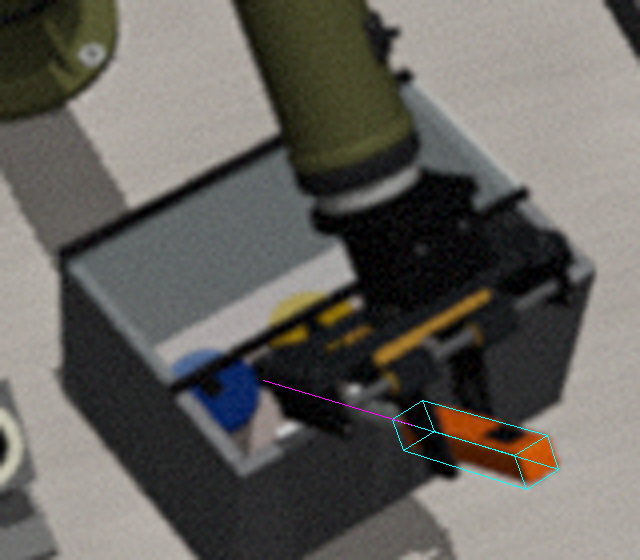

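```bash
python3 -m pendant '[[0,0.04,0,0,0,0],[0,0.12,0,0,0,0],[0,0.22,0,0,0,0],[0,0.33,0,0,0,0],[0,0.44,0,0,0,0],[0,0.54,0,0,0,0],[0,0.62,0,0,0,0],[0,0.66,0,0,0,0]]';python3 - <<'E'
from fin import *
from ov import *
plan(*fin(0))
D=save();overlay(D,"o8",{"side":(280,140,160,140),"top":(210,110,160,150)},4)
E
```

```text
time_s: 20.8
tool_pos: [0.663, 0.0947, 0.2616]
tool_rot: [-139.7, 0.0, -73.4]
force: [0.4, -0.8, -0.8]
grip_width: 0.0237
t 20.8 pos [0.663  0.0947 0.2616] rot [-139.7    0.   -73.4] q [ 24.  -6. -29. 115. -18.  32. -67.] F [ 0.4 -0.8 -0.8] w 0.0237
shares [ 0.001  0.137 -0.   ] [-0.003  0.    -0.   ] calls 1 dist 0.0137
tip [0.4797 0.0401 0.1241]
```

View pics/o8_side.png

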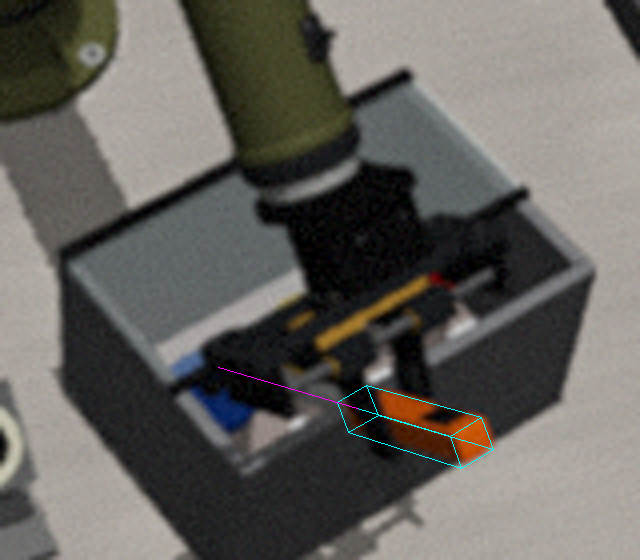

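```bash
python3 -m pendant '[[0,0.03,0,0,0,0],[0,0.06,0,0,0,0],[0,0.09,0,0,0,0],[0,0.12,0,0,0,0],[0,0.135,0,0,0,0],[0,0.135,0,0,0,0],[0,0.135,0,0,0,0],[0,0.135,0,0,0,0]]';python3 -m pendant '[[0,0,0,0,0,0],[0,0,0,0,0,0],[0,0,0,0,0,0],[0,0,0,0,0,0],[0,0,0,0,0,0],[0,0,0,0,0,0],[0,0,0,0,0,0],[0,0,0,0,0,0]]';python3 - <<'E'
from fin import *
from ov import *
plan(*fin(0))
print(np.abs(env.get_obs()["joint_velocities"]).max())
D=save();overlay(D,"o9",{"side":(280,140,160,140),"top":(210,110,160,150)},4)
E
```

```text
time_s: 21.9
tool_pos: [0.6537, 0.0919, 0.2533]
tool_rot: [-139.7, 0.0, -73.4]
force: [0.3, -0.2, -1.7]
grip_width: 0.0233
time_s: 22.9
tool_pos: [0.6536, 0.0919, 0.2532]
tool_rot: [-139.7, 0.0, -73.4]
force: [0.5, 0.4, -2.9]
grip_width: 0.0236
t 22.9 pos [0.6536 0.0919 0.2532] rot [-139.7    0.   -73.4] q [ 23.  -7. -28. 116. -20.  31. -65.] F [ 0.5  0.4 -2.9] w 0.0236
shares [ 0.002  0.008 -0.   ] [-0.003  0.    -0.   ] calls 1 dist 0.0008
0.07147911690152296
tip [0.4702 0.0373 0.1156]
```

View pics/o9_side.png

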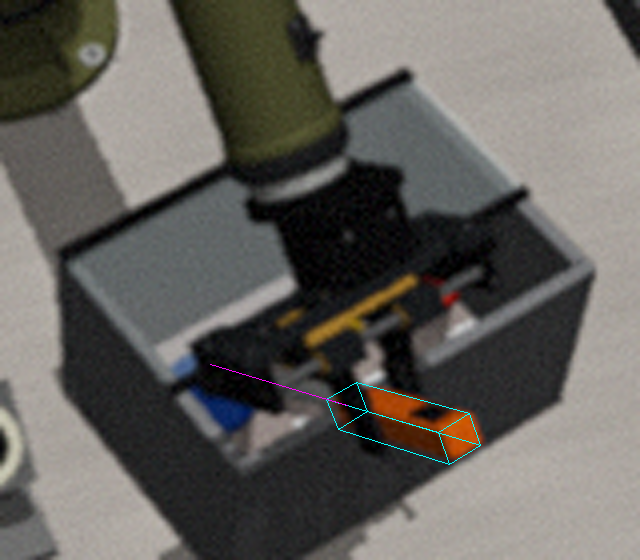

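View pics/o9_top.png

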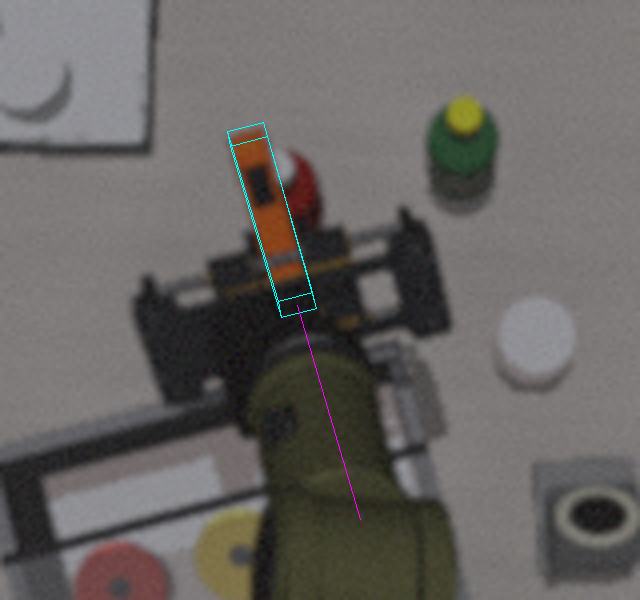

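```bash
python3 -c "
from cell import env
print(env.sign_off())"
```

```text
the job is handed in; nothing more can be done
None
```

The wand went through both stages and I handed it in at about 23 s of the 51 s allowed, still gripped over the blue tub. No verdict was reported.

- **Disc check:** I gripped the wand by its handle and pointed it along the grey check block's disc normal from 50 mm. The pose was within 1 mm of plan and held still for about 2 s.
- **Final pose:** I backed off, tilted the wand to 40° and fed it through the slot along its own axis. The computed tip is (0.470, 0.037, 0.116) m. That is about 1–2 mm horizontally from the blue lid's middle and about 32 mm above it. The arm was at rest and the jaws read 23.6 mm on the 24 mm handle.
- **Contact:** the last force reading was about 3 N, mostly the wand's weight, and readings vary by about 1 N. I saw no sign of contact with the bin or tubs. The cups, oil bottle and sauce bottle were seen still in place. The jar and bowl were not checked at the end.
- **Not seen directly:** the tip was hidden behind the gripper and arm at both the check and the final pose. Its position comes from the arm's pose and the grip. Drawing the expected handle over the pictures supports this, to within 1–2 pixels (about 3–5 mm). The side view sat about 1 pixel to the right of the projected positions, for the handle and blue lid alike, so I took it as a camera offset.

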